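# Shut the filler flap and start the ironing station

### The job

The ironing station on the laundry counter has just been filled: with the fingertips push its raised filler flap fully shut, then press the big round start key right down, let it spring back up, and draw the hand away. Press gently, do not press the small round key or the narrow bar key, lift nothing, and leave the iron and everything else in its place.

Things in the scene. Friction and masses are not known exactly. Their poses are not given: they have to be found in the camera images.
- station: White box-like ironing station fixed to the counter, 260 (x) by 440 (y) by 110 mm high. Origin: centre of its underside; x to its back (away from the robot), y left, z up. On its flat deck: left the iron on a 4 mm cradle, right the filler flap (back) and a row of three keys (front), centred at station x -90 mm, y -180, -130, -80 mm; which key sits where varies.
- flap (a joint): Angle of the filler flap (rad): 0 shut, flat on the deck; starts 0.5 to 1.0, at most 1.35. White plate, 75 mm from hinge to free edge plus an 8 mm tab, 80 mm wide, 5 mm thick; hinge along station y at the back, free edge to the robot, opens upward. Hinge friction (0.05 N m) keeps it where it is left: push it down from above all the way; it stops firmly at 0.
- flap_hinge (a point): Middle of the flap's hinge line, at station (105, -125, 116) mm. Its axes are the flap's: x along the plate, away from the free edge; z out of its upper face. When the flap is shut its upper face is 2.5 mm above this point, that is 118.5 mm above the counter.
- flap_mid (a point): Point on the upper face of the flap, on its centre line, 47.5 mm from the hinge towards the free edge; moves with the flap.
- start_key_base: Grey square bezel, 42 x 42 x 6 mm, of the start key, fixed on the deck; origin at the centre of its underside (110 mm above the counter).
- start_key (a joint): Travel of the start key (m): 0 up, 0.006 right down. A spring pushes it back; it takes about 1.5 N to start and 5 N to be fully down, then it stops firmly.
- start_key_top (a point): Centre of the top face of the start key, the big round one, 30 mm across; 15 mm above the deck when up. White, like the other two keys.
- small_key (a joint): Travel of the small round key (m), same spring: 0 up, 0.006 down. Not to be pressed.
- small_key_top (a point): Centre of the top face of the small round key, 16 mm across, same height as the start key.
- bar_key (a joint): Travel of the narrow bar key (m), same spring: 0 up, 0.006 down. Not to be pressed.
- bar_key_top (a point): Centre of the top face of the bar key, 32 (station x) by 10 mm (station y), same height as the start key.
- iron: Loose iron, 260 long, 110 wide, 129 mm high with a black loop handle, lying sole down in the cradle on the station, nose towards the keys' and flap's side (its tip is about 40 mm from the nearest corner of the flap). Origin: middle of its sole; x to the nose.
- deck_peg: Wooden clothes peg, 72 x 13 x 12 mm, lying loose on the deck between the keys and the flap, about along the station's y. Origin: centre of its underside; x along it.
- counter_peg: Another such peg, loose on the counter in front of the station.
- cup: Small clear measuring cup, rim radius 34, 55 mm high, loose on the counter in front of the station. Origin: centre of its underside.
- brush: Wooden-handled hand brush lying loose on the counter, right of the station, along its own x.
- jug: White detergent jug with a side label, 85 x 150 mm, 228 mm high, loose on the counter beside the station. Origin: centre of its underside.
- sprayer: Clear trigger spray bottle, 72 mm across, 203 mm high, loose on the counter beside the station. Origin: centre of its underside.
- jar: Jar with a lid, 64 mm across, 90 mm high, loose on the counter, in front and to the left of the station. Origin: centre of its underside.

How it is judged:
By the outcome, as a careful person would: the job done as asked, in the order asked, and still so for the second after the job is handed in, with the robot touching nothing.
It also fails if it takes over 48 s, if anything falls off the work surface, if the arm or the gripper's body presses on something with over 40 N, if the wrist force passes 120 N, or if a joint passes its speed limit or range.

### The arm

A 6-joint arm with a two-finger parallel gripper is mounted at the origin on the work surface. World frame = base frame: x ahead of the robot, y to its left, z up, the work surface at z = 0. Lengths are in m, angles in degrees, forces in N, time in s.
With the tool pointing down it reaches from about 0.3 to 0.75 m from the base axis. Payload 8.5 kg.
Tool frame: the origin (TCP) lies midway between the tips of the shut fingers; the grasp point (between the pads) lies 19 mm behind it (env.grasp_offset is the distance from the TCP to the grasp point, in m); z points along the fingers, y is the line along which they close (so a half turn about z gives the same grasp; the last joint's range is limited). The gripper opens to 85 mm and grips with 20 to 120 N. Pads are 22 mm wide; open, the fingers measure 114 mm over their backs; the gripper's body (76 mm by 85 mm) begins 54 mm behind the grasp point. The pads swing forward as they close: fully open they stand 13 mm farther back than shut.
Start: joints at [-79.486, 21.807, 74.336, -0, 83.858, -12.336], TCP at [0.214, -0.507, 0.231] pointing down, gripper open.
Joint ranges: [-178.18, 178.18], [-50.72, 133.34], [12.68, 142.11], [-81.47, 261.47], [9.98, 163.14], [-165.26, 165.26]. Speed limits (degrees/s): [136.94, 136.94, 180, 180, 180, 180].

### API

Orientations are given as a 3x3 rotation matrix whose columns are the frame's x, y, z axes.
In Python, from rig import env gives the robot as it stands.
- The arm moves only by the tool servo_tool, never from a script. Its argument "deltas" is text: rows parted by semicolons, each of 7 numbers parted by spaces: the opening, from 0 (shut) to 1 (fully open), then the shift along the tool's x, y, z in mm, then the turn, a rotation vector about the tool's x, y, z in rad. A call has 1 to 8 rows; each row shifts and turns the commanded pose from where the row before left it, along the tool's axes as they then stand; what a row does not reach is not made up. A row lasts 1/12 s, in which the tool goes at most 41.7 mm and 7.16 degrees, less where a joint would pass 70% of its speed; a pose out of reach is approached as far as the arm can. A call is refused whole if a number of a shift passes 41.7 or a number of a turn 0.125, either way. A call with a gripper value outside its range is refused whole. The fingers move at their own pace and stop on an object; "newtons" is the grip in N (left out, the last holds). Time passes only in rows, so rows that do not move let the fingers close. It gives the time, the measured TCP pose, the force, the opening and the grip force at its end, in the units of the state.
- env.observe(): the state, without advancing time (a new reading comes with each control period).
- env.get_image(name): name is "scene" or "top" or "wrist"; returns a dict with "img" (420x560x3 uint8, red, green, blue), "depth" (420x560 float32, m along the optical axis (not along the pixel's ray), 0 where there is no reading), "camera_matrix" (3x3 intrinsics, pixels), "world_to_cam" (4x4, takes a point from world to camera coordinates). Camera axes: x right, y down, z forward; pixel columns grow to the right and rows downward; lengths in m; the calibration is good to about 2 mm. A picture is of the moment at which its call begins.
- env.close_job(): hands the job in; it is judged then, once.
Trained networks look in a picture, given as the dict that the camera call returned (one of the last four; its "shot" number tells which), for a name from the list of things; names that differ only in an ending like _2 or _b are one class to them, and where a whole thing is asked for, a point or a joint stands for the part that bears it (a point fixed in the world has none). Each returns a list of dicts, best first, with "conf" (0 to 1); they miss things now and then, are a little off and sometimes report something else, mostly with a low value. They report only what shows in the picture. A call takes as long as a camera call.
- env.spot_in(name, picture): "bbox" ([centre column, centre row, width, height] in pixels, round what is visible of it).
- env.spot_point(name, picture): "uv" ([column, row] in pixels: a listed point, or the origin of a listed thing).
The state is a dict: "time_s": time; "q": joint angles; "qvel": joint speeds; "joint_efforts": joint torques, N m; "position": TCP position; "tool_rot": TCP orientation; "ft_force": force on the tool from outside, world axes, zero at the start; "wrist_torque": the same for the moment, N m; "grip_width": finger opening in m; "gripper_force": force on a finger pad.
Only numpy, scipy, OpenCV 4.12 (cv2) and the standard library are available. Lean on these libraries where they do the work, as an engineer would, in place of code of your own. Each camera call takes 0.05 s, during which the arm holds its last target. There are 200 camera calls.

## Working session

There is one attempt and no reset: what is moved stays moved. The work goes in short steps, Python scripts to look and compute and a tool call to move; the robot and the scene stay as the last step left them, time stands still between calls to the robot, and variables do not carry over. Pictures are saved under pics/ and viewed, at most 10 in all, crops included, and the job is handed in when it is done.

Besides the shell and the picture viewer there is one more tool, called after ">>>" by a JSON object that holds its "method" and its "body". servo_tool: Moves the arm, as the interface text tells. Its arguments: {"type":"object","properties":{"deltas":{"type":"string"},"newtons":{"type":"number"}},"required":["deltas"]}

```bash
mkdir -p pics
cat > h.py <<'E'
import numpy as np, cv2
from rig import env
def world(p,u,v,d=None):
    K=p["camera_matrix"];T=np.linalg.inv(p["world_to_cam"])
    if d is None:
        w=p["depth"][int(v)-1:int(v)+2,int(u)-1:int(u)+2]; w=w[w>0]; d=np.median(w) if len(w) else np.nan
    return (T@np.r_[np.linalg.inv(K)@[u,v,1]*d,1])[:3]
def onplane(p,u,v,z):
    a=world(p,u,v,.1);b=world(p,u,v,1.); return a+(b-a)*(z-a[2])/(b[2]-a[2])
E
python3 - <<'E'
from h import *
for c in ["scene","top"]:
    p=env.get_image(c); cv2.imwrite(f"pics/{c}0.png",p["img"][...,::-1])
    for n in ["start_key_top","small_key_top","bar_key_top","flap_hinge","flap_mid","station","iron","deck_peg","start_key_base"]:
        for r in env.spot_point(n,p)[:2]:
            u,v=r["uv"]; print(c,n,r["conf"],np.round([u,v]),np.round(world(p,u,v),3),np.round(onplane(p,u,v,.125),3))
o=env.observe(); print(o["time_s"],o["position"],o["tool_rot"],o["ft_force"],o["grip_width"])
E
```

```text
scene start_key_top 0.55 [221. 176.] [ 0.494 -0.129  0.124] [ 0.495 -0.129  0.125]
scene small_key_top 0.41 [236. 176.] [ 0.479 -0.092  0.113] [ 0.486 -0.089  0.125]
scene bar_key_top 0.5 [253. 186.] [ 0.507 -0.034  0.125] [ 0.507 -0.034  0.125]
scene flap_hinge 0.75 [212. 244.] [ 0.694 -0.094  0.114] [ 0.698 -0.092  0.125]
scene flap_mid 0.88 [213. 228.] [ 0.665 -0.096  0.152] [ 0.653 -0.103  0.125]
scene flap_mid 0.56 [414. 187.] [0.365 0.401 0.053] [0.411 0.391 0.125]
scene station 0.9 [274. 244.] [0.656 0.06  0.114] [0.661 0.061 0.125]
scene iron 0.72 [298. 236.] [0.64  0.118 0.159] [0.624 0.115 0.125]
scene iron 0.49 [449. 262.] [0.58  0.514 0.064] [0.61  0.5   0.125]
scene deck_peg 0.6 [221. 176.] [ 0.494 -0.129  0.124] [ 0.495 -0.129  0.125]
scene deck_peg 0.55 [224. 203.] [ 0.568 -0.099  0.113] [ 0.574 -0.096  0.125]
scene start_key_base 0.53 [220. 180.] [ 0.506 -0.13   0.12 ] [ 0.509 -0.129  0.125]
scene start_key_base 0.28 [103. 224.] [ 0.692 -0.406  0.088] [ 0.707 -0.388  0.125]
top start_key_top 0.63 [333. 224.] [ 0.487 -0.129  0.125] [ 0.487 -0.129  0.125]
top start_key_
[... 296 characters left out ...]
  0.125]
top flap_mid 0.78 [323. 159.] [ 0.673 -0.096  0.137] [ 0.677 -0.097  0.125]
top station 0.87 [274. 194.] [0.567 0.041 0.152] [0.572 0.041 0.125]
top iron 0.61 [245. 184.] [0.587 0.12  0.174] [0.597 0.123 0.125]
top iron 0.53 [423. 181.] [ 0.614 -0.378  0.147] [ 0.618 -0.386  0.125]
top deck_peg 0.51 [327. 201.] [ 0.554 -0.112  0.12 ] [ 0.553 -0.111  0.125]
top start_key_base 0.63 [332. 224.] [ 0.49  -0.125  0.125] [ 0.49  -0.125  0.125]
1.0 [ 0.21354986 -0.50683558  0.23132778] [[ 9.21544181e-01  3.88273516e-01  3.09842120e-06]
 [ 3.88273516e-01 -9.21544180e-01 -1.59547105e-05]
 [-3.33945952e-06  1.59060055e-05 -1.00000000e+00]] [0.95814615 0.01214814 0.2541026 ] 0.08563459451027648
```

Run:
```python
import cv2,numpy as np
a=cv2.imread("pics/scene0.png");b=cv2.imread("pics/top0.png")
cv2.imwrite("pics/c1.png",cv2.resize(b[120:270,220:420],(800,600),interpolation=cv2.INTER_CUBIC))
cv2.imwrite("pics/c2.png",cv2.resize(a[130:300,120:346],(798,600),interpolation=cv2.INTER_CUBIC))
```

```text
(no output)
```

View pics/c1.png

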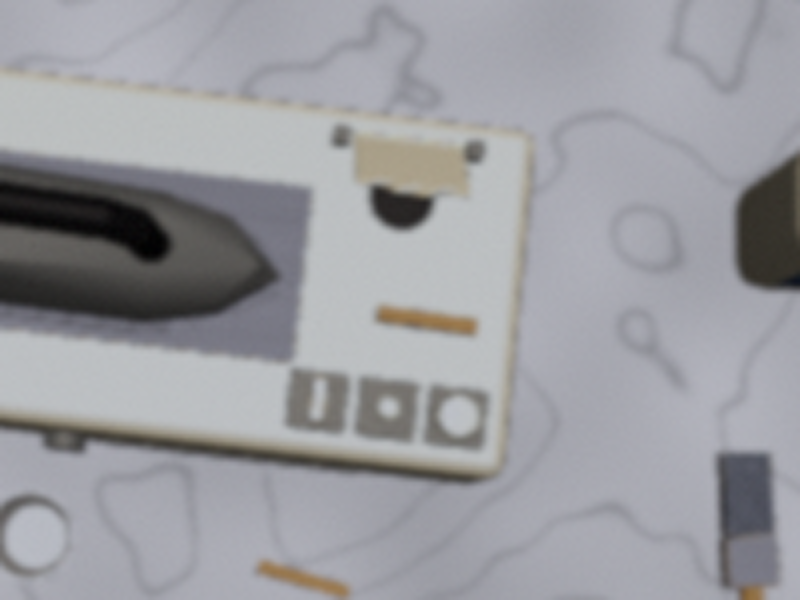

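View pics/c2.png

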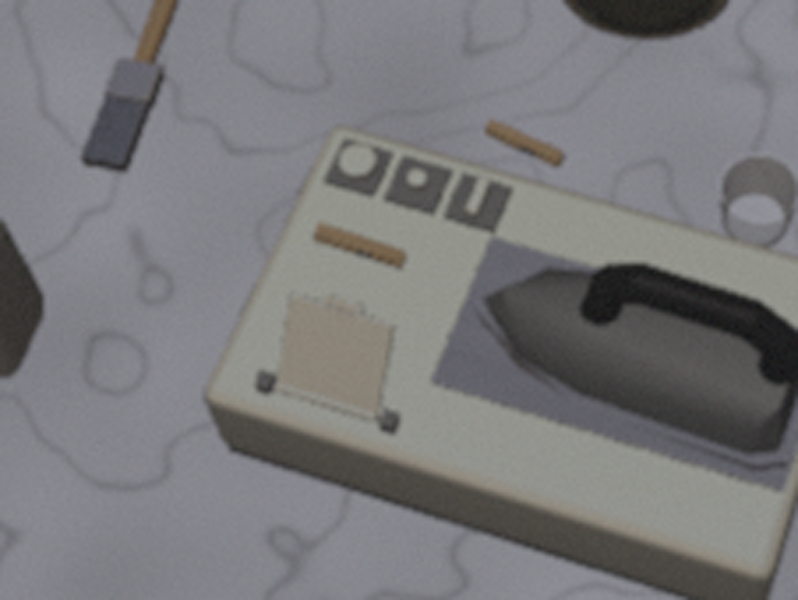

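View pics/scene0.png

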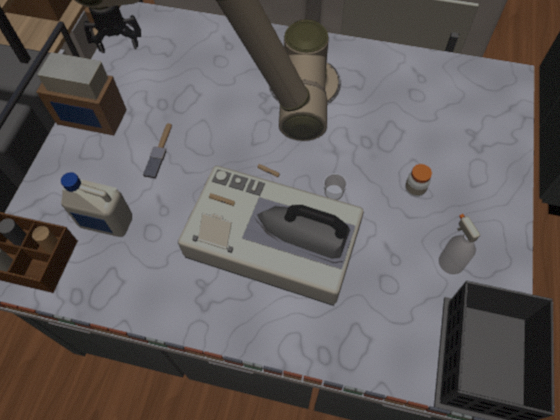

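The crops show the start key as the rightmost big disc (top image about 335,224). The small key is in the middle (317,222) and the bar key on the left (300,219). The hinge blocks are at top (305.5,154) and (338.5,158), the flap is raised, and the peg (327,200) lies clear of it. The full scene view shows the jug about 0.28 m from the flap. Next I'll fit the station pose.

```bash
cat >> h.py <<'E'
def fit(src,dst):
    s=src-src.mean(0);d=dst-dst.mean(0)
    th=np.arctan2((s[:,0]*d[:,1]-s[:,1]*d[:,0]).sum(),(s*d).sum())
    R=np.array([[np.cos(th),-np.sin(th)],[np.sin(th),np.cos(th)]]);t=dst.mean(0)-R@src.mean(0)
    return th,R,t,dst-src@R.T-t
E
python3 - <<'E'
from h import *
S=np.array([[-90,-180],[-90,-130],[-90,-80],[105,-125]])/1000
px={"top":[(334.75,224),(317.5,222),(299.75,219.6),(322,155.9)],"scene":[(120+357*.283,130+160*.283),(120+419*.283,130+178*.283),(120+478*.283,130+200*.283),(120+328*.283,130+400*.283)]}
D=[]
for c in px:
    p=env.get_image(c)
    d=np.array([onplane(p,u,v,z)[:2] for (u,v),z in zip(px[c],[.125,.125,.125,.119])]);D.append(d)
    th,R,t,r=fit(S,d); print(c,th,t,np.round(r*1000,1))
    # deck points, station frame
    h,w=p["depth"].shape; U,V=np.meshgrid(np.arange(w),np.arange(h)); z=p["depth"]
    cam=np.stack([(U-p["camera_matrix"][0,2])/p["camera_matrix"][0,0]*z,(V-p["camera_matrix"][1,2])/p["camera_matrix"][1,1]*z,z],-1)
    Ti=np.linalg.inv(p["world_to_cam"]);W=cam@Ti[:3,:3].T+Ti[:3,3]
    X=(W[...,:2]-t)@R
    m=(abs(W[...,2]-.11)<.004)&(abs(X[...,0])<.16)&(abs(X[...,1])<.25)
    print("deck z",np.median(W[m][:,2]),"ext",np.percentile(X[m],[1,99],axis=0))
    f=(X[...,0]>.0)&(X[...,0]<.1)&(abs(X[...,1]+.125)<.035)&(W[...,2]>.122)&(W[...,2]<.21)
    P=np.c_[X[f][:,0],W[f][:,2]]; q=np.polyfit(P[:,0],P[:,1],1)
    print("flap n",f.sum(),"angle",np.arctan(-q[0]),"x/z max",P.min(0),P.max(0))
th,R,t,r=fit(np.r_[S,S],np.r_[D[0],D[1]]);print("both",th,t,np.round(r*1000,1))
for n,s in [("start",[-.09,-.18]),("flap55",[.05,-.13])]: print(n,R@s+t)
E
```

```text
top -0.09449229670893972 [0.5954971 0.03771  ] [[ 0.   0.3]
 [-0.1 -0.6]
 [ 0.9 -0.1]
 [-0.9  0.3]]
deck z 0.11069546466028168 ext [[-0.1241979  -0.21307659]
 [ 0.12587717  0.21345726]]
flap n 273 angle 0.8548940491857451 x/z max [0.05255613 0.12670416] [0.0998907  0.18315319]
scene -0.10393395344277735 [0.60253245 0.0418831 ] [[-0.5 -1.4]
 [-0.8  0.3]
 [ 2.8  0.1]
 [-1.6  0.9]]
deck z 0.10999481794735311 ext [[-0.12656944 -0.21653131]
 [ 0.12266028  0.21019802]]
flap n 675 angle 0.8514543560162428 x/z max [0.04685137 0.12214849] [0.09954596 0.18332551]
both -0.0992105641566554 [0.59901506 0.03979807] [[-2.7 -2.3]
 [-3.  -3.1]
 [-2.2 -2.6]
 [-3.8 -1.3]
 [ 2.2  1.2]
 [ 2.2  2.9]
 [ 6.   2.6]
 [ 1.3  2.6]]
start [ 0.491629  -0.1304025]
flap55 [ 0.63589296 -0.09451507]
```

>>> {"method": "servo_tool", "body": {"deltas": "0 35 -13 0 0 0 0; 0 35 -13 0 0 0 0; 0 35 -13 0 0 0 0; 0 35 -13 0 0 0 0; 0 35 -13 0 0 0 0; 0 35 -13 0 0 0 0; 0 35 -13 0 0 0 0; 0 35 -13 0 0 0 0", "newtons": 20}}

```text
time_s: 1.77
position: [0.4323, -0.3008, 0.2315]
tool_rot: [[0.922, 0.388, 0.0], [0.388, -0.922, -0.0], [0.0, 0.0, -1.0]]
ft_force: [0.7, -0.1, -0.6]
grip_width: -0.0003
gripper_force: 0.0
```

>>> {"method": "servo_tool", "body": {"deltas": "0 35 -13 0 0 0 0; 0 35 -13 0 0 0 0; 0 35 -13 0 0 0 0; 0 35 -13 0 0 0 0; 0 35 -13 0 0 0 0; 0 35 -13 0 0 0 0; 0 35 -13 0 0 0 0; 0 0 0 0 0 0 0.12"}}

```text
time_s: 2.43
position: [0.6248, -0.1186, 0.2305]
tool_rot: [[0.96, 0.281, 0.001], [0.281, -0.96, 0.001], [0.001, -0.001, -1.0]]
ft_force: [-0.6, 0.7, -0.1]
grip_width: -0.0005
gripper_force: 0.0
```

>>> {"method": "servo_tool", "body": {"deltas": "0 0 0 0 0 0 0.12; 0 0 0 0 0 0 0.12; 0 0 0 0 0 0 0.12; 0 0 0 0 0 0 0; 0 0 0 0 0 0 0"}}

```text
time_s: 2.85
position: [0.6216, -0.1233, 0.2313]
tool_rot: [[0.997, -0.078, -0.0], [-0.078, -0.997, 0.0], [-0.0, -0.0, -1.0]]
ft_force: [-0.9, -0.0, 0.9]
grip_width: 0.0
gripper_force: 0.0
```

>>> {"method": "servo_tool", "body": {"deltas": "0 13 -15 0 0 0 0.02; 0 13 -15 0 0 0 0; 0 0 0 15 0 0 0; 0 0 0 10 0 0 0; 0 0 0 0 0 0 0; 0 0 0 0 0 0 0"}}

```text
time_s: 3.35
position: [0.6498, -0.0961, 0.2058]
tool_rot: [[0.995, -0.1, -0.002], [-0.1, -0.995, 0.0], [-0.002, -0.0, -1.0]]
ft_force: [-0.6, 0.9, -0.1]
grip_width: 0.0002
gripper_force: 0.0
```

Run:
```python
from h import *
p=env.get_image("scene"); cv2.imwrite("pics/s1.png",cv2.resize(p["img"][130:300,120:346,::-1],(798,600),interpolation=cv2.INTER_CUBIC))
```

```text
(no output)
```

View pics/s1.png

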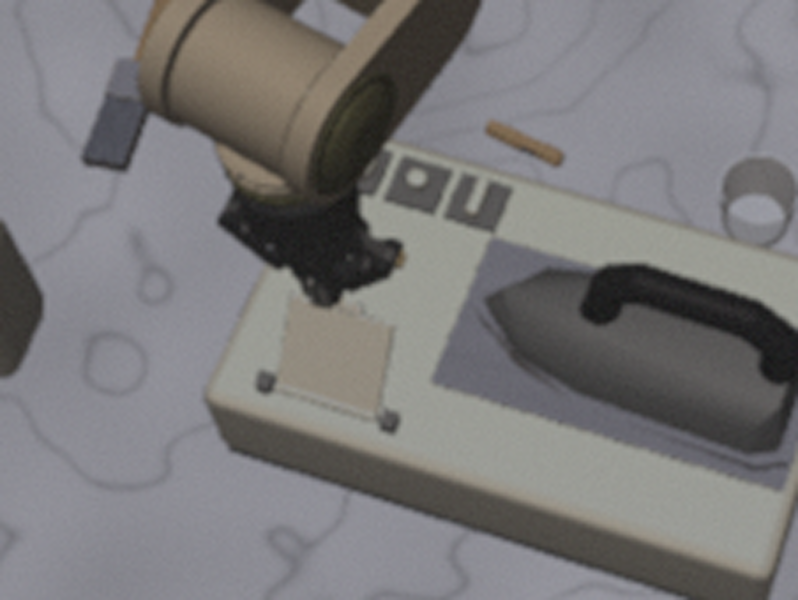

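The fingertips (crop 320,300) sit just above the flap's free edge, and everything else is in place. I'll lower slowly.

>>> {"method": "servo_tool", "body": {"deltas": "0 0 0 6 0 0 0; 0 0 0 6 0 0 0; 0 0 0 6 0 0 0; 0 0 0 6 0 0 0; 0 0 0 6 0 0 0; 0 0 0 6 0 0 0"}}

```text
time_s: 3.9
position: [0.6503, -0.0958, 0.1697]
tool_rot: [[0.995, -0.101, -0.0], [-0.101, -0.995, 0.0], [-0.0, -0.0, -1.0]]
ft_force: [0.5, 0.3, 0.6]
grip_width: 0.0
gripper_force: 0.4
```

>>> {"method": "servo_tool", "body": {"deltas": "0 0 0 6 0 0 0; 0 0 0 6 0 0 0; 0 0 0 6 0 0 0; 0 0 0 6 0 0 0; 0 0 0 6 0 0 0; 0 0 0 6 0 0 0"}}

```text
time_s: 4.4
position: [0.6502, -0.0958, 0.1338]
tool_rot: [[0.995, -0.101, -0.0], [-0.101, -0.995, -0.0], [-0.0, 0.0, -1.0]]
ft_force: [-0.6, 0.2, 2.2]
grip_width: 0.0003
gripper_force: 0.7
```

>>> {"method": "servo_tool", "body": {"deltas": "0 0 0 4 0 0 0; 0 0 0 4 0 0 0; 0 0 0 3 0 0 0; 0 0 0 1 0 0 0; 0 0 0 1 0 0 0; 0 0 0 1 0 0 0; 0 0 0 0 0 0 0"}}

```text
time_s: 4.98
position: [0.6503, -0.0958, 0.1203]
tool_rot: [[0.995, -0.101, 0.0], [-0.101, -0.995, -0.0], [0.0, 0.0, -1.0]]
ft_force: [0.5, 0.2, -0.5]
grip_width: -0.0
gripper_force: 0.0
```

>>> {"method": "servo_tool", "body": {"deltas": "0 0 0 0.7 0 0 0; 0 0 0 0.7 0 0 0; 0 0 0 0 0 0 0"}}

```text
time_s: 5.23
position: [0.6503, -0.0958, 0.1189]
tool_rot: [[0.995, -0.101, 0.0], [-0.101, -0.995, -0.0], [0.0, 0.0, -1.0]]
ft_force: [0.7, 0.0, -0.1]
grip_width: 0.0001
gripper_force: 0.1
```

>>> {"method": "servo_tool", "body": {"deltas": "0 0 0 0.5 0 0 0; 0 0 0 0 0 0 0"}}

```text
time_s: 5.4
position: [0.6503, -0.0958, 0.1186]
tool_rot: [[0.995, -0.101, 0.0], [-0.101, -0.995, -0.0], [0.0, 0.0, -1.0]]
ft_force: [-0.5, 0.1, 1.7]
grip_width: -0.0
gripper_force: 1.0
```

>>> {"method": "servo_tool", "body": {"deltas": "0 0 0 0.4 0 0 0; 0 0 0 0 0 0 0; 0 0 0 0 0 0 0"}}

```text
time_s: 5.65
position: [0.6503, -0.0958, 0.1185]
tool_rot: [[0.995, -0.101, 0.001], [-0.101, -0.995, -0.0], [0.001, 0.0, -1.0]]
ft_force: [-2.0, 1.0, 5.6]
grip_width: 0.0002
gripper_force: 2.8
```

>>> {"method": "servo_tool", "body": {"deltas": "0 0 0 0.4 0 0 0; 0 0 0 0 0 0 0; 0 0 0 0 0 0 0"}}

```text
time_s: 5.9
position: [0.6503, -0.0958, 0.1185]
tool_rot: [[0.995, -0.101, 0.001], [-0.101, -0.995, -0.0], [0.001, 0.0, -1.0]]
ft_force: [-2.8, -0.8, 7.3]
grip_width: 0.0005
gripper_force: 3.8
```

The flap is firmly shut: z stays at 118.5 mm while the force rises. Next is the start key.

>>> {"method": "servo_tool", "body": {"deltas": "0 0 0 -5 0 0 0; 0 0 0 -15 0 0 0; 0 0 0 -30 0 0 0; 0 0 0 -30 0 0 0; 0 -20 7 0 0 0 0; 0 -20 7 0 0 0 0; 0 -20 7 0 0 0 0; 0 -20 7 0 0 0 0"}}

```text
time_s: 6.57
position: [0.5669, -0.1156, 0.1975]
tool_rot: [[0.995, -0.101, -0.0], [-0.101, -0.995, 0.0], [-0.0, -0.0, -1.0]]
ft_force: [0.5, -0.1, -0.5]
grip_width: -0.0002
gripper_force: 0.0
```

Run:
```python
from h import *
p=env.get_image("wrist"); cv2.imwrite("pics/w1.png",p["img"][...,::-1])
for n in ["start_key_top","small_key_top","bar_key_top"]:
    for r in env.spot_point(n,p)[:2]:
        u,v=r["uv"]; print(n,r["conf"],np.round([u,v]),np.round(world(p,u,v),4),np.round(onplane(p,u,v,.125),4))
s=env.get_image("scene"); cv2.imwrite("pics/s2.png",cv2.resize(s["img"][130:300,120:346,::-1],(798,600),interpolation=cv2.INTER_CUBIC))
o=env.observe();print(o["position"],o["time_s"])
```

```text
start_key_top 0.5 [318. 325.] [ 0.5772 -0.1281  0.2487] [ 0.4907 -0.1332  0.125 ]
bar_key_top 0.75 [178. 328.] [ 0.5814 -0.0865  0.2498] [ 0.4988 -0.0346  0.125 ]
[ 0.56848079 -0.1155488   0.19769994] 6.8167
```

View pics/w1.png

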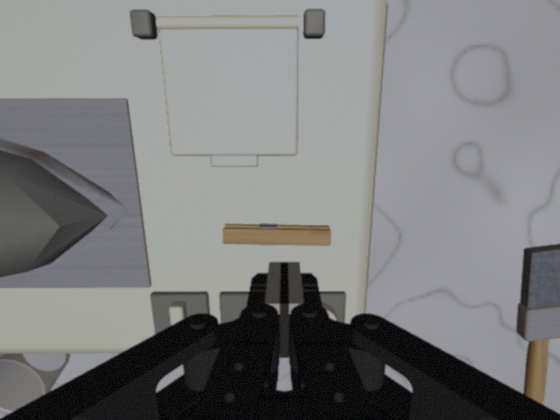

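View pics/s2.png

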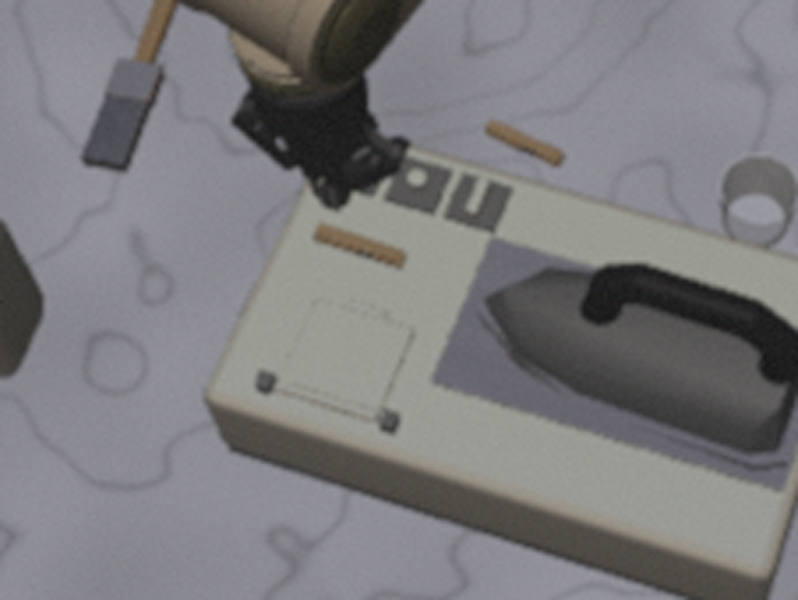

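The wrist view shows the flap flat (165–300, 25–155), the iron and peg untouched, and the start key bezel on the right (about 295–345, 292). The start key position agrees across views, about (0.490, -0.132). I'll go above it.

>>> {"method": "servo_tool", "body": {"deltas": "0 -25 8.5 0 0 0 0; 0 -25 8.5 0 0 0 0; 0 -26 8 0 0 0 0; 0 0 0 20 0 0 0; 0 0 0 20 0 0 0; 0 0 0 15 0 0 0; 0 0 0 0 0 0 0; 0 0 0 0 0 0 0"}}

```text
time_s: 7.48
position: [0.4903, -0.1326, 0.1424]
tool_rot: [[0.995, -0.101, -0.001], [-0.101, -0.995, 0.001], [-0.001, -0.001, -1.0]]
ft_force: [0.5, 0.2, 0.8]
grip_width: 0.0001
gripper_force: 0.0
```

Run:
```python
from h import *
p=env.get_image("wrist"); cv2.imwrite("pics/w2.png",p["img"][...,::-1])
o=env.observe();print(o["position"],o["time_s"])
W=p["world_to_cam"]
for n,c in [("tcp",o["position"]),("key",[.490,-.132,.125])]:
    q=p["camera_matrix"]@(W@np.r_[c,1])[:3]; print(n,q[:2]/q[2])
```

```text
[ 0.49060156 -0.13284287  0.14313089] 7.5333
tcp [281.6280274  279.63941744]
key [280.279627   263.62770918]
```

View pics/w2.png

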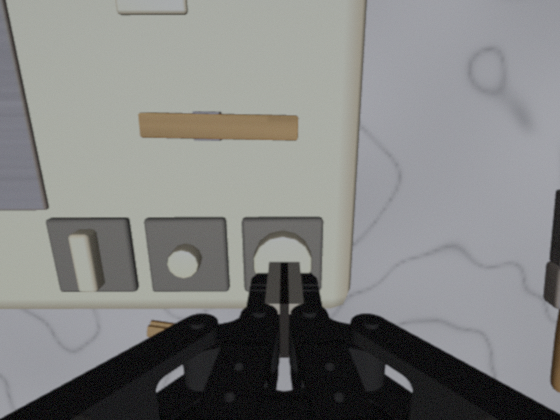

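The start key spans columns 253–313 with its centre near (283,262), matching the estimate at (280,264). The fingers are above it, so I'll press.

>>> {"method": "servo_tool", "body": {"deltas": "0 0 0 8 0 0 0; 0 0 0 7 0 0 0; 0 0 0 3 0 0 0; 0 0 0 2 0 0 0; 0 0 0 2 0 0 0; 0 0 0 1 0 0 0; 0 0 0 0 0 0 0"}}

```text
time_s: 8.12
position: [0.4898, -0.1326, 0.1198]
tool_rot: [[0.995, -0.101, 0.0], [-0.101, -0.995, 0.0], [0.0, -0.0, -1.0]]
ft_force: [-1.1, 1.3, 5.1]
grip_width: 0.0003
gripper_force: 2.2
```

>>> {"method": "servo_tool", "body": {"deltas": "0 0 0 0.7 0 0 0; 0 0 0 0.5 0 0 0; 0 0 0 0 0 0 0"}}

```text
time_s: 8.37
position: [0.4898, -0.1327, 0.119]
tool_rot: [[0.995, -0.101, 0.001], [-0.101, -0.995, -0.0], [0.001, 0.0, -1.0]]
ft_force: [-3.5, 1.7, 7.9]
grip_width: -0.0001
gripper_force: 4.0
```

>>> {"method": "servo_tool", "body": {"deltas": "0 0 0 0.3 0 0 0; 0 0 0 0 0 0 0; 0 0 0 0 0 0 0"}}

```text
time_s: 8.62
position: [0.4898, -0.1326, 0.119]
tool_rot: [[0.995, -0.101, 0.001], [-0.101, -0.995, -0.0], [0.001, 0.0, -1.0]]
ft_force: [-2.7, 2.5, 10.4]
grip_width: -0.0
gripper_force: 5.4
```

>>> {"method": "servo_tool", "body": {"deltas": "0 0 0 -2 0 0 0; 0 0 0 -3 0 0 0; 0 0 0 -5 0 0 0; 0 0 0 -10 0 0 0; 0 0 0 -25 0 0 0; 0 0 0 -35 0 0 0; 0 0 0 -35 0 0 0; 0 -20 0 0 0 0 0"}}

```text
time_s: 9.28
position: [0.4735, -0.1325, 0.2392]
tool_rot: [[0.995, -0.101, 0.011], [-0.101, -0.995, -0.006], [0.012, 0.005, -1.0]]
ft_force: [-0.6, -0.8, -0.1]
grip_width: -0.0001
gripper_force: 0.0
```

>>> {"method": "servo_tool", "body": {"deltas": "0 -20 20 0 0 0 0; 0 -20 30 0 0 0 0; 0 -20 30 0 0 0 0; 0 -20 30 0 0 0 0; 0 -20 30 0 0 0 0; 0 0 0 0 0 0 0; 0 0 0 0 0 0 0"}}

```text
time_s: 9.87
position: [0.3553, -0.2612, 0.2332]
tool_rot: [[0.995, -0.105, -0.0], [-0.105, -0.995, -0.0], [-0.0, 0.0, -1.0]]
ft_force: [0.3, 0.9, -0.3]
grip_width: -0.0001
gripper_force: 0.0
```

Run:
```python
from h import *
for c in ["top","scene"]:
    p=env.get_image(c)
    for n,s in [("start",(.490,-.132,.125)),("small",(.4945,-.083,.125)),("bar",(.4995,-.033,.125)),("flap",(.65,-.096,.1185))]:
        q=p["camera_matrix"]@(p["world_to_cam"]@np.r_[s,1])[:3]; u,v=q[:2]/q[2]
        print(c,n,np.round(world(p,u,v),4))
cv2.imwrite("pics/s3.png",cv2.resize(p["img"][130:300,120:346,::-1],(798,600),interpolation=cv2.INTER_CUBIC))
```

```text
top start [ 0.49   -0.1319  0.1255]
top small [ 0.4943 -0.0828  0.1268]
top bar [ 0.4996 -0.0331  0.1239]
top flap [ 0.6497 -0.0958  0.1196]
scene start [ 0.4884 -0.1328  0.1222]
scene small [ 0.4932 -0.0836  0.1227]
scene bar [ 0.4998 -0.0329  0.1254]
scene flap [ 0.6496 -0.0962  0.1176]
```

View pics/s3.png

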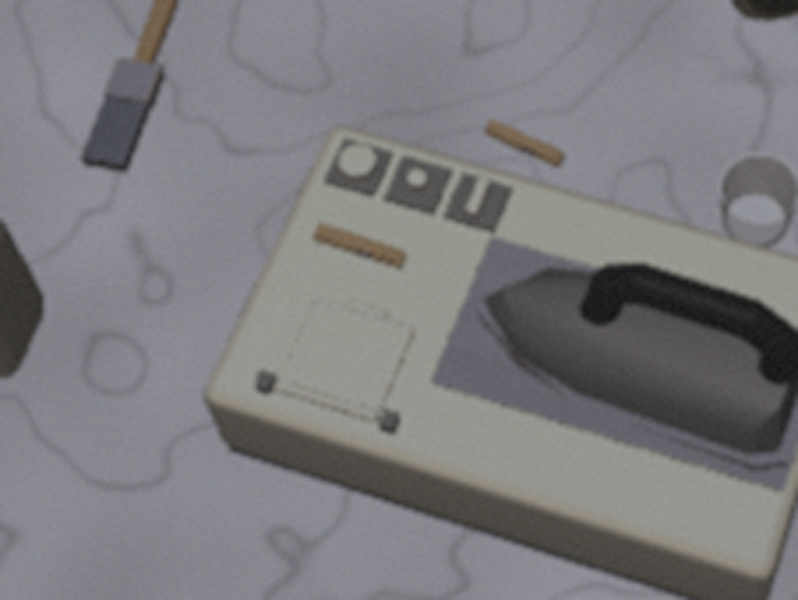

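The flap is flat (about 350,350), the three keys are up (357,160; 419,178; 478,200), nothing else has moved and the hand is clear. I'll hand in.

```bash
python3 -c "
from rig import env
print(env.close_job())"
```

```text
the job is handed in; nothing more can be done
None
```

The filler flap is fully shut, the start key was pressed right down (about 10 N) and sprang back up, nothing else moved, and the hand was drawn clear before I handed the job in at about 10 s; no verdict came back.

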